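Swap the bowl and the tape, then cover the bowl

TASK

Swap the glass bowl on the turntable with the roll of tape on the blue coaster: the tape ends lying flat in the middle of the turntable's yellow pad, and the bowl upright in the middle of the coaster. When both are in their new places, take the red lid off the sloping stand and seat it level on the bowl. Set everything down gently without dropping it, keep the glass bowl upright, and leave the stapler, eraser and binder clip where they are.

Things in the scene. Friction and masses are not known exactly. Their poses are not given: they have to be found in the camera images.
- bowl: Small green glass bowl, open on top: 62 mm outside diameter, 42 mm high, steep sides (straight from 20 mm up to the rim), rim wall 3.5 mm, foot 42 mm across. Origin at the centre of its underside, z up. Starts standing on the yellow pad of the turntable.
- tape: Roll of clear tape lying flat: ring 58 mm outside diameter, 24 mm high, hole 27 mm, brown card core. Origin at the centre of its underside, z up. Starts on the blue coaster.
- lid: Loose red round lid, leaning at 38 degrees on the sloping stand. Origin: centre of its underside; z points up through the knob. Along z: plug 0-6 mm (49 mm diameter, bevelled, goes inside the bowl rim with 3 mm play), flange 6-10 mm (74 mm diameter), white round knob 10-36 mm (18 mm diameter). Seated, its origin is 36 mm above the bowl's.
- stand: Fixed aluminium stand with a sloping top, 86 mm wide: a slab 100 mm long rising at 38 degrees along the stand's +x (roughly towards the robot, so the slope and the lid face away from the robot), with a 14 mm high lip along its lower edge; highest point 75 mm. Origin at the centre of its underside, on the board.
- turntable: Round white plastic turntable, platter 250 mm diameter, its top 22 mm above the board; its bearing is stiff and it stays where it is unless pushed. Origin on its axis at board level. It carries the stapler, the eraser, the clip and one yellow pad.
- pad_top (a point): Centre of the top face of the round yellow pad on the turntable (84 mm diameter, its top 2 mm above the platter and 24 mm above the board), 70 mm from the turntable's axis.
- coaster_top (a point): Centre of the top face of the round blue coaster fixed on the board (96 mm diameter, 4 mm thick).
- stapler: Chrome stapler standing on the turntable, 34 x 130 x about 50 mm, long along its y. Origin at the centre of its underside.
- eraser: Pink eraser block on the turntable, 42 x 20 x 13 mm. Origin at the centre of its underside.
- clip: Dark steel binder clip on the turntable, 26 x 32 x 33 mm, wire arms up. Origin at the centre of its underside.

How it is judged:
By the outcome, as a careful person would: the job done as asked, in the order asked, and still so for the second after the job is handed in, with the robot touching nothing.
It also fails if it takes over 72 s, if anything falls off the work surface, if the arm or the gripper's body presses on something with over 40 N, if the wrist force passes 120 N, or if a joint passes its speed limit or range.

ROBOT

A 6-joint arm with a two-finger parallel gripper is mounted at the origin on the work surface. World frame = base frame: x ahead of the robot, y to its left, z up, the work surface at z = 0. Lengths are in m, angles in rad, forces in N, time in s.
With the tool pointing down it reaches from about 0.4 to 0.825 m from the base axis. Payload 7 kg.
Tool frame: the origin (TCP) lies at the very end of the fingers, on their centre line; the grasp point (between the pads) lies 19 mm behind it; x points along the fingers, z is the direction in which the jaws open and shut, and the axes are right-handed (so a half turn about x gives the same grasp; the last joint's range is limited). The gripper opens to 85 mm and grips with 20 to 120 N. Pads are 22 mm wide; open, the fingers measure 114 mm over their backs; the gripper's body (76 mm by 85 mm) begins 54 mm behind the grasp point. The pads swing forward as they close: fully open they stand 13 mm farther back than shut.
Start: joints at [1.591, 0.359, 0.012, 0, -1.224, -0.288], TCP at [0.179, 0.651, 0.231] pointing down, gripper open.
Joint ranges: [-3.07, 3.07], [-1.43, 2.12], [-1.02, 1.25], [-3.03, 1.67], [-3.05, -0], [-3.03, 3.03]. Speed limits (rad/s): [2.39, 2.39, 3.01, 3.14, 3.14, 3.14].

INTERFACE

Orientations are given as a rotation vector (axis times angle).
In Python, from plant import r gives the robot as it stands.
- The arm moves only by the tool apply_moves, never from a script. Its arguments are lists of equal length, an entry for each row: "jaw": the opening, from 0 (shut) to 1 (fully open); "xyz": the shift along the tool's x, y, z in mm, a list of three; "twist": the turn about the tool's x in degrees. A call has 1 to 5 rows; each row shifts and turns the commanded pose from where the row before left it, along the tool's axes as they then stand; what a row does not reach is not made up. A row lasts 1/12 s, in which the tool goes at most 41.7 mm and 7.16 degrees, less where a joint would pass 70% of its speed; a pose out of reach is approached as far as the arm can. A call with a gripper value outside its range is refused whole. The fingers move at their own pace and stop on an object; "grip_force" is the grip in N (left out, the last holds). Time passes only in rows, so rows that do not move let the fingers close. It gives the time, the measured TCP pose, the force and the opening at its end, in the units of the state.
- r.get_obs(): the state, without advancing time (a new reading comes with each control period).
- r.snapshot(name): name is "scene" or "top" or "wrist"; returns a dict with "image" (420x560x3 uint8, red, green, blue), "z_map" (420x560 float32, m along the optical axis (not along the pixel's ray), 0 where there is no reading), "fx", "fy", "cx", "cy" (pixels), "origin" and "rotation" of the camera in the world. Camera axes: x right, y down, z forward; pixel columns grow to the right and rows downward; lengths in m; the calibration is good to about 2 mm. A picture is of the moment at which its call begins.
- r.job_done(): hands the job in, once; it reports no verdict.
The state is a dict: "time_s": time; "joint_pos": joint angles; "qvel": joint speeds; "joint_efforts": joint torques, N m; "ee_pos": TCP position; "tool_rot": TCP orientation; "ft_force": force on the tool from outside, world axes, zero at the start; "moment": the same for the moment, N m; "width": finger opening in m.
Only numpy, scipy, OpenCV 4.12 (cv2) and the standard library are available. Lean on these libraries where they do the work, as an engineer would, in place of code of your own. Each camera call takes 0.05 s, during which the arm holds its last target. There are 200 camera calls.

## Working session

There is one attempt and no reset: what is moved stays moved. The work goes in short steps, Python scripts to look and compute and a tool call to move; the robot and the scene stay as the last step left them, time stands still between calls to the robot, and variables do not carry over. Pictures are saved under pics/ and viewed, about 8 in all and at most 12, crops included, and the job is handed in when it is done.

Besides the shell and the picture viewer there is one more tool, called after "Emit:" by a JSON object that holds its "name" and its "arguments", one argument or row to a line. apply_moves: Moves the arm, as the interface text tells. Its arguments: {"type":"object","properties":{"jaw":{"type":"array","items":{"type":"number"}},"xyz":{"type":"array","items":{"type":"array","items":{"type":"number"}}},"twist":{"type":"array","items":{"type":"number"}},"grip_force":{"type":"number"}},"required":["jaw","xyz","twist"]}

```bash
mkdir -p pics; ls
cat > h.py <<'E'
import numpy as np, cv2
from plant import r
from scipy.spatial.transform import Rotation as R
def snap(name,fn=None):
    s=r.snapshot(name)
    if fn: cv2.imwrite('pics/'+fn,cv2.cvtColor(s['image'],cv2.COLOR_RGB2BGR))
    return s
def cloud(s):
    v,u=np.mgrid[0:420,0:560]; z=s['z_map']
    p=np.stack([(u-s['cx'])/s['fx']*z,(v-s['cy'])/s['fy']*z,z],-1)
    P=p@np.array(s['rotation']).T+np.array(s['origin']); P[z==0]=np.nan
    return P
E
python3 - <<'E'
from h import *
o=r.get_obs(); print({k:np.round(v,3) for k,v in o.items()})
print(R.from_rotvec(o['tool_rot']).as_matrix().round(3))
s=snap('top','top0.png'); np.savez('top0.npz',P=cloud(s),im=s['image']); print(s['origin'],s['fx'])
s=snap('scene','scene0.png'); np.savez('scene0.npz',P=cloud(s),im=s['image']); print(s['origin'])
E
```

```text
pics
{'time_s': np.float64(0.0), 'joint_pos': array([ 1.591,  0.359,  0.011, -0.   , -1.224, -0.288]), 'qvel': array([-0.001,  0.   , -0.001,  0.002, -0.001,  0.001]), 'joint_efforts': array([-1.0000e-03, -5.8332e+01,  2.9342e+01,  6.9370e+00, -6.0000e-03,
        0.0000e+00]), 'ee_pos': array([0.179, 0.65 , 0.23 ]), 'tool_rot': array([ 1.402,  1.069, -1.405]), 'ft_force': array([ 0.221, -0.447, -1.002]), 'moment': array([-0.04 , -0.044, -0.028]), 'width': np.float64(0.085)}
[[-0.     0.964 -0.265]
 [-0.002 -0.265 -0.964]
 [-1.     0.     0.002]]Traceback (most recent call last):
  File "<stdin>", line 4, in <module>
  File "h.py", line 11, in cloud
    P=p@np.array(s['rotation']).T+np.array(s['origin']); P[z==0]=np.nan
      ~~~~~~~~~~~~~~~~~~~~~~~~~~~^~~~~~~~~~~~~~~~~~~~~~
ValueError: operands could not be broadcast together with shapes (420,560) (3,)
```

```bash
sed -i "s/np.array(s\['rotation'\]).T/rot(s).T/; s/^def cloud/def rot(s):\n    a=np.array(s['rotation'],float); return a if a.shape==(3,3) else (R.from_rotvec(a) if a.size==3 else R.from_quat(a)).as_matrix()\ndef cloud/" h.py
python3 - <<'E'
from h import *
for n in('top','scene'):
    s=snap(n,n+'0.png'); np.savez(n+'0.npz',P=cloud(s),im=s['image']); print(s['origin'],s['rotation'],s['fx'],rot(s)[:,2])
E
```

```text
[ 0.45111785 -0.01173963  0.96471064] [-2.18652425  2.15809067 -0.10976188] 389.24300961281426 [ 0.09805582 -0.00212833 -0.99517864]
[ 0.91893786 -0.52697558  0.99109248] [-2.41752197 -0.78355346  0.22802546] 540.7115330086988 [-0.32589618  0.47693099 -0.81628948]
```

View pics/top0.png

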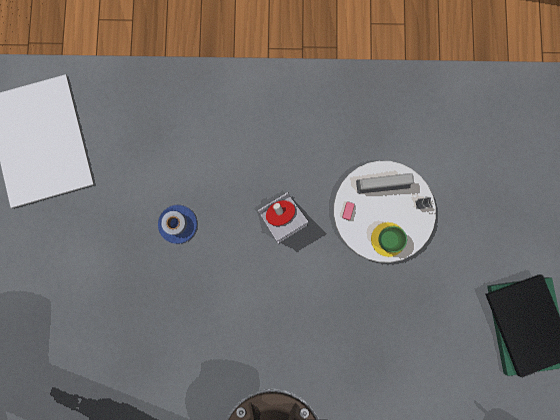

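View pics/scene0.png

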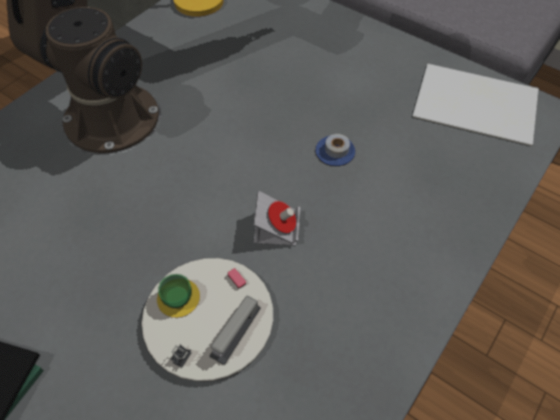

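Top picture: bowl about (391,238) on the pad (388,240), tape (173,223) on the coaster (178,224), lid (281,211) with its knob at (278,208), stapler/eraser/clip on the far half of the turntable. Scene picture agrees: bowl (175,292), tape (338,147), lid (282,217).

Run:
```python
from h import *
for n in('top','scene'):
    d=np.load(n+'0.npz');P=d['P'];im=cv2.cvtColor(d['im'],cv2.COLOR_RGB2HSV).astype(int);H,S,V=im[...,0],im[...,1],im[...,2]
    reg=(P[...,0]>.3)&(P[...,0]<.8)&(abs(P[...,1])<.55)&(P[...,2]>-.02)
    def f(nm,m,zlo,zhi):
        Q=P[m&reg&(P[...,2]>zlo)&(P[...,2]<zhi)]
        if len(Q)<4: print(nm,len(Q));return
        c,rad=cv2.minEnclosingCircle(np.float32(Q[:,:2]*1000)); 
        A=np.c_[2*Q[:,:2],np.ones(len(Q))]
        print(n,nm,len(Q),'mean',Q.mean(0).round(3),'circ',np.round(c,1),round(rad,1),'z',np.percentile(Q[:,2],[5,50,95]).round(3))
    blue=(H>100)&(H<125)&(S>120); f('coaster',blue,-.01,.015)
    f('yellow',(H>20)&(H<32)&(S>150),0.015,.035)
    f('green',(H>40)&(H<90)&(S>80),0.055,.075)
    f('greenall',(H>40)&(H<90)&(S>80),0.0,.085)
    red=((H<6)|(H>174))&(S>180); f('lid',red,.02,.12)
    f('white platter',(S<30)&(V>150)&(P[...,1]<-.12),.015,.03)
    m=(np.hypot(P[...,0]-.48,P[...,1]-.2)<.2); f('tape',m,.022,.04)
    f('knob',(np.hypot(P[...,0]-.5,P[...,1])<.1)&(S<60),.078,.13)
    f('stand',(np.hypot(P[...,0]-.5,P[...,1])<.15),.01,.13)
```

```text
top coaster 584 mean [0.512 0.24  0.003] circ [513.3 243.8] 47.5 z [0.001 0.003 0.006]
top yellow 308 mean [ 0.481 -0.254  0.023] circ [ 481.1 -271.6] 41.0 z [0.021 0.023 0.026]
top green 146 mean [ 0.48  -0.272  0.063] circ [ 481.5 -272.6] 30.7 z [0.057 0.064 0.067]
top greenall 637 mean [ 0.466 -0.311  0.038] circ [ 401.3 -389.1] 172.0 z [0.017 0.031 0.066]
top lid 434 mean [ 0.537 -0.011  0.048] circ [542.1  -9.3] 35.5 z [0.028 0.049 0.064]
top white platter 5329 mean [ 0.552 -0.259  0.021] circ [ 551.4 -265.3] 124.7 z [0.019 0.021 0.024]
top tape 448 mean [0.52  0.199 0.028] circ [529.8 144. ] 133.5 z [0.023 0.027 0.036]
knob 0
top stand 1370 mean [ 0.531 -0.019  0.048] circ [527.3 -53.1] 98.6 z [0.018 0.053 0.071]
scene coaster 4 mean [0.506 0.225 0.003] circ [508.5 234.4] 39.8 z [-0.     0.003  0.006]
scene yellow 427 mean [ 0.499 -0.28   0.023] circ [ 483.5 -272.8] 39.3 z [0.02  0.023 0.026]
scene green 162 mean [ 0.498 -0.282  0.062] circ [ 484.4 -276. ] 30.0 z [0.056 0.062 0.067]
scene greenall 878 mean [ 0.462 -0.316  0.037] circ [ 432.7 -398.5] 162.9 z [0.013 0.032 0.064]
scene lid 420 mean [ 0.543 -0.017  0.045] circ [542.5 -11.1] 34.1 z [0.025 0.047 0.061]
scene white platter 7694 mean [ 0.561 -0.268  0.021] circ [ 552.5 -264.5] 125.0 z [0.018 0.021 0.024]
scene tape 328 mean [0.519 0.224 0.027] circ [523.7 142.6] 134.0 z [0.023 0.027 0.032]
knob 0
scene stand 1640 mean [ 0.536 -0.025  0.047] circ [532.  -53.4] 97.3 z [0.016 0.051 0.07 ]
```

Run:
```python
from h import *
for n in('top','scene'):
    d=np.load(n+'0.npz');P=d['P'];im=cv2.cvtColor(d['im'],cv2.COLOR_RGB2HSV).astype(int);H,S,V=im[...,0],im[...,1],im[...,2]
    red=((H<6)|(H>174))&(S>180)&(np.hypot(P[...,0]-.54,P[...,1])<.08)
    Q=P[red]; A=np.c_[Q[:,:2],np.ones(len(Q))]
    k=np.ones(len(Q),bool)
    for _ in range(5):
        c=np.linalg.lstsq(A[k],Q[k,2],rcond=None)[0]; e=Q[:,2]-A@c; k=abs(e)<.004
    nn=np.array([-c[0],-c[1],1]);nn/=np.linalg.norm(nn)
    # in-plane circle fit
    u=np.cross([0,0,1],nn);u/=np.linalg.norm(u);v=np.cross(nn,u);q=np.c_[Q[k]@u,Q[k]@v]
    (a,b),rad=cv2.minEnclosingCircle(np.float32(q*1000)); C=a/1000*u+b/1000*v+nn*np.median(Q[k]@nn)
    print(n,k.sum(),'n',nn.round(3),'tilt',np.degrees(np.arccos(nn[2])).round(1),'flange top ctr',C.round(4),'r',rad,'knob ctr',(C+nn*.013).round(4))
    m=(np.hypot(P[...,0]-.513,P[...,1]-.244)<.05)&(P[...,2]>.021)&(P[...,2]<.035)&(S<110)
    Q=P[m]; c,rad=cv2.minEnclosingCircle(np.float32(Q[:,:2]*1000)); print('tape',len(Q),c,rad,np.median(Q[:,2]))
```

```text
top 432 n [0.516 0.33  0.791] tilt 37.7 flange top ctr [ 0.5411 -0.0094  0.0444] r 36.863563537597656 knob ctr [ 0.5478 -0.0051  0.0547]
tape 331 (515.0243530273438, 247.81295776367188) 28.916654586791992 0.02701660200561895
scene 406 n [0.52  0.33  0.788] tilt 38.0 flange top ctr [ 0.5422 -0.0121  0.0438] r 35.97071075439453 knob ctr [ 0.5489 -0.0078  0.054 ]
tape 304 (516.9405517578125, 245.03482055664062) 32.702308654785156 0.026435905713672936
```

Emit:
{"name": "apply_moves", "arguments": {
  "jaw": [1, 1, 1, 1, 1],
  "xyz": [
    [5, 28.7, 20],
    [5, 28.7, 20],
    [5, 28.7, 20],
    [5, 28.7, 20],
    [5, 28.7, 20]
  ],
  "twist": [0, 0, 0, 0, 0],
  "grip_force": 40
}}

```text
time_s: 0.57
ee_pos: [0.2912, 0.515, 0.2059]
tool_rot: [1.403, 1.07, -1.404]
ft_force: [0.2, -0.3, -0.5]
width: 0.0854
```

Emit:
{"name": "apply_moves", "arguments": {
  "jaw": [1, 1, 1, 1, 1],
  "xyz": [
    [5, 28.7, 20],
    [5, 28.7, 20],
    [5, 28.7, 20],
    [5, 28.7, 20],
    [5, 28.7, 20]
  ],
  "twist": [0, 0, 0, 0, 0]
}}

```text
time_s: 0.98
ee_pos: [0.4032, 0.3805, 0.1811]
tool_rot: [1.404, 1.071, -1.404]
ft_force: [0.4, -0.1, -0.2]
width: 0.0848
```

Emit:
{"name": "apply_moves", "arguments": {
  "jaw": [1, 1, 1, 1, 1],
  "xyz": [
    [5, 28.7, 20],
    [5, 28.7, 20],
    [5, 28.7, 20],
    [5, 28.7, 20],
    [5, 28.7, 20]
  ],
  "twist": [0, 0, 0, 0, 0]
}}

```text
time_s: 1.4
ee_pos: [0.5151, 0.2462, 0.156]
tool_rot: [1.404, 1.071, -1.404]
ft_force: [0.3, 0.3, 0.3]
width: 0.0851
```

```bash
cat >> h.py <<'E'
def show():
    o=r.get_obs(); M=R.from_rotvec(o['tool_rot']).as_matrix()
    print('t',round(float(o['time_s']),2),'tcp',np.round(np.array(o['ee_pos'])*1000,1),'F',np.round(o['ft_force'],1),'w',round(float(o['width'])*1000,1),'z-az',round(float(np.degrees(np.arctan2(M[1,2],M[0,2]))),1),'q',np.round(o['joint_pos'],2))
    return o,M
def to(o,M,target):
    print('tool shift',np.round(M.T@(np.array(target)-np.array(o['ee_pos'])*1000),1))
E
python3 - <<'E'
from h import *
show()
s=snap('wrist','w1.png');P=cloud(s);np.savez('w1.npz',P=P,im=s['image']);print(s['origin'],rot(s)[:,2],s['fx'])
E
```

```text
t 1.4 tcp [515.1 246.2 156. ] F [0.3 0.3 0.3] w 85.1 z-az -105.3 q [ 0.79  0.25 -0.33 -0.   -1.    0.51]
[0.57959008 0.22862639 0.29934954] [-0.25304933  0.07125873 -0.96482549] 356.5800634027848
```

View pics/w1.png

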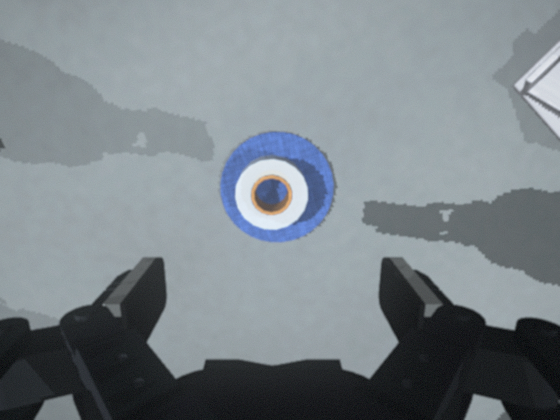

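The wrist view shows the tape centred near (272,194) on the coaster (278,186), between the open fingers. I turn this into positions.

```bash
cat >> h.py <<'E'
def ray(s,u,v,z):
    d=rot(s)@np.array([(u-s['cx'])/s['fx'],(v-s['cy'])/s['fy'],1]);o=np.array(s['origin'])
    return (o+d*(z-o[2])/d[2])*1000
E
python3 - <<'E'
from h import *
s=snap('wrist');P=cloud(s);im=s['image'];hsv=cv2.cvtColor(im,cv2.COLOR_RGB2HSV).astype(int)
near=(np.hypot(P[...,0]-.515,P[...,1]-.245)<.055)
m=near&(P[...,2]>.02)&(P[...,2]<.04)
Q=P[m]; print('tape',len(Q),cv2.minEnclosingCircle(np.float32(Q[:,:2]*1000)),np.median(Q[:,2]))
m=near&(hsv[...,0]>100)&(hsv[...,0]<125)&(hsv[...,1]>120)&(P[...,2]<.015)
Q=P[m]; print('coaster',len(Q),cv2.minEnclosingCircle(np.float32(Q[:,:2]*1000)),np.median(Q[:,2]))
print('tape hole ray',ray(s,271.5,194,.028),'coaster ray',ray(s,277.5,186.5,.004))
E
```

```text
tape 3359 ((515.4459228515625, 247.3737030029297), 28.903921127319336) 0.028573423284130428
coaster 4069 ((513.2021484375, 243.49066162109375), 47.280582427978516) 0.004634654806891736
tape hole ray [517.74955773 242.91163776  28.        ] coaster ray [516.98688308 237.8977945    4.        ]
```

Run:
```python
from h import *
s=snap('wrist');P=cloud(s)
print(s['cx'],s['cy'],s['fx'],s['fy']); print(P[186,250:255]*1000, P[240,277]*1000, ray(s,277,240,.004), P[136,277]*1000,ray(s,277,136,.004))
hsv=cv2.cvtColor(s['image'],cv2.COLOR_RGB2HSV).astype(int)
m=(hsv[...,0]>100)&(hsv[...,0]<125)&(hsv[...,1]>120); v,u=np.where(m); k=(u>200)&(u<350)&(v>110)&(v<260); print(u[k].min(),u[k].max(),v[k].min(),v[k].max())
```

```text
272.1909625035231 202.94430708309903 356.5800634027848 356.5800634027848
[[527.15657995 258.9169777   28.66526583]
 [526.78082682 258.27161926  27.82184935]
 [526.84375455 257.36693473  29.18399165]
 [526.293754   256.8158957   27.47498237]
 [526.24769817 255.97838061  28.28587959]] [469.54491608 252.78861633   4.84101882] [469.22680136 252.86454067   4.        ] [556.40518557 228.87305151   5.51609782] [556.28032045 228.8863571    4.        ]
219 329 134 242
```

```bash
cat >> h.py <<'E'
def circ(s,m,z,box,thr=None):
    "least-squares circle of outline of mask m projected on plane z; box=(u0,u1,v0,v1)"
    k=np.zeros(m.shape,np.uint8); u0,u1,v0,v1=box; k[v0:v1,u0:u1]=m[v0:v1,u0:u1]
    k=cv2.morphologyEx(k,cv2.MORPH_OPEN,np.ones((3,3),np.uint8))
    cs,_=cv2.findContours(k,cv2.RETR_EXTERNAL,cv2.CHAIN_APPROX_NONE); c=cv2.convexHull(max(cs,key=cv2.contourArea))
    msk=np.zeros_like(k); cv2.drawContours(msk,[c],0,1,-1); c=max(cv2.findContours(msk,0,cv2.CHAIN_APPROX_NONE)[0],key=len)[:,0]
    p=np.array([ray(s,u,v,z)[:2] for u,v in c]); w=np.ones(len(p),bool)
    for _ in range(6):
        A=np.c_[2*p,np.ones(len(p))]; x=np.linalg.lstsq(A[w],(p[w]**2).sum(1),rcond=None)[0]
        rad=np.sqrt(x[2]+x[0]**2+x[1]**2); e=np.hypot(*(p-x[:2]).T)-rad; w=abs(e)<max(1.5*np.std(e[w]),.6)
    return x[:2].round(1),rad.round(1),e[w].std().round(2),w.mean().round(2)
def hsvs(s): 
    h=cv2.cvtColor(s['image'],cv2.COLOR_RGB2HSV).astype(int); return h[...,0],h[...,1],h[...,2]
E
python3 - <<'E'
from h import *
s=snap('wrist');H,S,V=hsvs(s)
b=(200,355,110,258)
print('coaster',circ(s,(H>100)&(H<130)&(S>90),.004,b))
print('tape',circ(s,(S<40)&(V>190),.028,(225,320,145,240)))
P=cloud(s); print('tape depth',circ(s,(P[...,2]>.018),.028,(205,345,120,250)))
t=snap('top');H,S,V=hsvs(t);print('coaster top',circ(t,(H>100)&(H<130)&(S>90),.004,(150,205,195,250)))
print('tape top',circ(t,(S<70)&(V>150),.028,(155,195,205,240)))
E
```

```text
coaster (array([513.2, 243.6]), np.float64(47.8), np.float64(0.24), np.float64(0.97))
tape (array([515.2, 247.6]), np.float64(28.0), np.float64(0.25), np.float64(0.97))
tape depth (array([516. , 247.1]), np.float64(28.8), np.float64(0.29), np.float64(0.87))
coaster top (array([512.4, 243.5]), np.float64(47.0), np.float64(0.3), np.float64(0.49))
tape top (array([526.4, 245.6]), np.float64(16.7), np.float64(0.78), np.float64(0.53))
```

Emit:
{"name": "apply_moves", "arguments": {
  "jaw": [1, 1, 1, 1, 1],
  "xyz": [
    [30, 0, -1.2],
    [34, 0, 0],
    [34, 0, 0],
    [28, 0, 0],
    [16, 0, 0]
  ],
  "twist": [0, 0, 0, 0, 0]
}}

```text
time_s: 2.07
ee_pos: [0.5127, 0.249, 0.0115]
tool_rot: [1.4, 1.071, -1.405]
ft_force: [-0.4, 0.3, -0.1]
width: 0.0853
```

Emit:
{"name": "apply_moves", "arguments": {
  "jaw": [1, 0.6, 0.6, 0.6, 0.6],
  "xyz": [
    [6, 0, 0],
    [0, 0, 0],
    [0, 0, 0],
    [0, 0, 0],
    [0, 0, 0]
  ],
  "twist": [0, 0, 0, 0, 0]
}}

```text
time_s: 2.48
ee_pos: [0.5155, 0.25, 0.0101]
tool_rot: [1.406, 1.071, -1.4]
ft_force: [-1.5, 1.1, 3.2]
width: 0.0568
```

Emit:
{"name": "apply_moves", "arguments": {
  "jaw": [0.4, 0.4, 0.4, 0.4, 0.4],
  "xyz": [
    [0, 0, 0],
    [0, 0, 0],
    [0, 0, 0],
    [0, 0, 0],
    [0, 0, 0]
  ],
  "twist": [0, 0, 0, 0, 0]
}}

```text
time_s: 2.9
ee_pos: [0.5156, 0.25, 0.0101]
tool_rot: [1.406, 1.071, -1.401]
ft_force: [-2.7, 1.7, 7.9]
width: 0.0569
```

Emit:
{"name": "apply_moves", "arguments": {
  "jaw": [0.4, 0.4, 0.4, 0.4, 0.4],
  "xyz": [
    [-10, 0, 0],
    [-30, 0, 0],
    [-10, -4, 15],
    [0, -8, 32],
    [0, -8, 35]
  ],
  "twist": [0, 0, 0, 0, 0]
}}

```text
time_s: 3.32
ee_pos: [0.4744, 0.1756, 0.06]
tool_rot: [1.406, 1.071, -1.4]
ft_force: [0.3, -0.9, -0.1]
width: 0.0567
```

Emit:
{"name": "apply_moves", "arguments": {
  "jaw": [0.4, 0.4, 0.4, 0.4, 0.4],
  "xyz": [
    [0, -8, 33],
    [0, -4, 18],
    [20, 0, 0],
    [20, 0, 0],
    [8, 0, 0]
  ],
  "twist": [0, 0, 0, 0, 0]
}}

```text
time_s: 3.73
ee_pos: [0.4481, 0.1283, 0.0098]
tool_rot: [1.404, 1.07, -1.405]
ft_force: [-0.9, -0.2, -1.0]
width: 0.0569
```

Run:
```python
from h import *
show(); snap('scene','sc1.png')
```

```text
t 3.73 tcp [448.1 128.3   9.8] F [-0.9 -0.2 -1. ] w 56.9 z-az -105.4 q [ 0.7   0.3  -0.71 -0.   -0.57  0.6 ]
```

Emit:
{"name": "apply_moves", "arguments": {
  "jaw": [0.4, 0.4, 0.4],
  "xyz": [
    [2, 0, 0],
    [1, 0, 0],
    [0.5, 0, 0]
  ],
  "twist": [0, 0, 0]
}}

```text
time_s: 4.03
ee_pos: [0.4492, 0.1296, 0.0074]
tool_rot: [1.404, 1.071, -1.403]
ft_force: [-0.6, -1.0, -0.6]
width: 0.0572
```

Emit:
{"name": "apply_moves", "arguments": {
  "jaw": [0.4, 0.4, 0.4],
  "xyz": [
    [1, 0, 0],
    [0.5, 0, 0],
    [0, 0, 0]
  ],
  "twist": [0, 0, 0]
}}

```text
time_s: 4.28
ee_pos: [0.4491, 0.1295, 0.0061]
tool_rot: [1.404, 1.071, -1.402]
ft_force: [-0.7, 0.7, 5.7]
width: 0.0569
```

Emit:
{"name": "apply_moves", "arguments": {
  "jaw": [0.7, 1, 1, 1, 1],
  "xyz": [
    [0, 0, 0],
    [0, 0, 0],
    [0, 0, 0],
    [-20, 0, 0],
    [-34, 0, 0]
  ],
  "twist": [0, 0, 0, 0, 0]
}}

```text
time_s: 4.7
ee_pos: [0.4465, 0.1275, 0.0572]
tool_rot: [1.398, 1.07, -1.41]
ft_force: [1.9, 1.0, -0.0]
width: 0.0853
```

Emit:
{"name": "apply_moves", "arguments": {
  "jaw": [1, 1, 1, 1, 1],
  "xyz": [
    [-36, 2, 6],
    [-36, 10, 25],
    [-18, 12, 34],
    [0, 13, 35],
    [0, 13, 35]
  ],
  "twist": [0, 0, 0, 0, 0]
}}

```text
time_s: 5.12
ee_pos: [0.4617, -0.0132, 0.1486]
tool_rot: [1.406, 1.07, -1.399]
ft_force: [0.8, -0.2, -0.1]
width: 0.0854
```

Emit:
{"name": "apply_moves", "arguments": {
  "jaw": [1, 1, 1, 1, 1],
  "xyz": [
    [0, 13, 35],
    [0, 13, 35],
    [0, 13, 35],
    [0, 13, 35],
    [0, 13, 35]
  ],
  "twist": [0, 0, 0, 0, 0]
}}

```text
time_s: 5.53
ee_pos: [0.4771, -0.2003, 0.1468]
tool_rot: [1.404, 1.07, -1.403]
ft_force: [1.5, 0.4, 0.5]
width: 0.0855
```

Emit:
{"name": "apply_moves", "arguments": {
  "jaw": [1, 1, 1],
  "xyz": [
    [0, 13, 35],
    [0, 10, 30],
    [0, 0, 0]
  ],
  "twist": [0, 0, 0]
}}

```text
time_s: 5.78
ee_pos: [0.4821, -0.2716, 0.1461]
tool_rot: [1.405, 1.068, -1.407]
ft_force: [0.7, -0.1, 0.1]
width: 0.0853
```

Run:
```python
from h import *
o,M=show(); s=snap('wrist','w2.png');P=cloud(s);H,S,V=hsvs(s)
t=snap('top');Pt=cloud(t);np.savez('t2.npz',P=Pt,im=t['image'])
m=np.zeros((420,560),bool)
g=(H>35)&(H<95)&(S>60)
v,u=np.where(g); print('green box',u.min(),u.max(),v.min(),v.max())
m=(P[...,2]>.056)&(P[...,2]<.075)&(np.hypot(P[...,0]-.482,P[...,1]+.273)<.05)
v,u=np.where(m);print('rim px',u.min(),u.max(),v.min(),v.max(),np.median(P[m][:,2]))
print('rim', circ(s,m,.066,(max(u.min()-3,0),u.max()+3,v.min()-3,v.max()+3)))
b=(max(u.min()-40,0),min(u.max()+40,560),max(v.min()-40,0),v.max()+40)
print('pad',circ(s,((H>18)&(H<34)&(S>110))|m,.024,b))
```

```text
t 5.78 tcp [ 482.1 -271.6  146.1] F [ 0.7 -0.1  0.1] w 85.3 z-az -105.5 q [-0.16  0.23 -0.38  0.   -0.96  1.46]
green box 0 559 162 419
rim px 231 324 162 254 0.06600467621844337
rim (array([ 482.3, -274.6]), np.float64(30.9), np.float64(0.3), np.float64(0.86))
pad (array([ 479.9, -272.8]), np.float64(43.2), np.float64(0.36), np.float64(0.37))
```

View pics/w2.png

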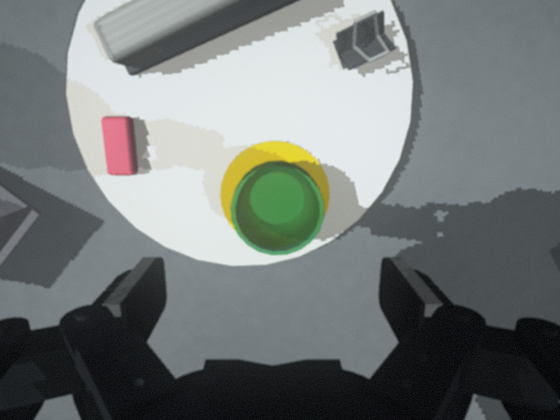

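The bowl's rim is at (278,208), off-centre on the yellow pad; eraser (120,145) and clip (362,40) are well clear of the fingers.

Emit:
{"name": "apply_moves", "arguments": {
  "jaw": [1, 1, 1, 1, 1],
  "xyz": [
    [25, 0.8, 2.9],
    [34, 0, 0],
    [30, 0, 0],
    [16, 0, 0],
    [6, 0, 0]
  ],
  "twist": [0, 0, 0, 0, 0]
}}

```text
time_s: 6.3
ee_pos: [0.4804, -0.2685, 0.033]
tool_rot: [1.401, 1.075, -1.406]
ft_force: [0.7, 0.6, -0.6]
width: 0.0854
```

Emit:
{"name": "apply_moves", "arguments": {
  "jaw": [1, 0.85, 0.7, 0.6, 0.6],
  "xyz": [
    [0, 0, 0],
    [0, 0, 0],
    [0, 0, 0],
    [0, 0, 0],
    [0, 0, 0]
  ],
  "twist": [0, 0, 0, 0, 0]
}}

```text
time_s: 6.72
ee_pos: [0.4836, -0.2702, 0.0377]
tool_rot: [1.405, 1.068, -1.401]
ft_force: [0.2, 1.5, 6.8]
width: 0.0602
```

Emit:
{"name": "apply_moves", "arguments": {
  "jaw": [0.5, 0.5, 0.5, 0.5],
  "xyz": [
    [0, 0, 0],
    [0, 0, 0],
    [0, 0, 0],
    [0, 0, 0]
  ],
  "twist": [0, 0, 0, 0]
}}

```text
time_s: 7.05
ee_pos: [0.4836, -0.2702, 0.0376]
tool_rot: [1.405, 1.068, -1.401]
ft_force: [-1.3, 2.6, 6.4]
width: 0.0599
```

Emit:
{"name": "apply_moves", "arguments": {
  "jaw": [0.5, 0.5, 0.5, 0.5, 0.5],
  "xyz": [
    [-4, 0, 0],
    [-14, 0, 0],
    [-25, 0, 0],
    [-27, 0, 0],
    [-15, -1, -5]
  ],
  "twist": [0, 0, 0, 0, 0]
}}

```text
time_s: 7.47
ee_pos: [0.4837, -0.2658, 0.1242]
tool_rot: [1.405, 1.067, -1.401]
ft_force: [1.3, -1.4, -1.6]
width: 0.0598
```

Emit:
{"name": "apply_moves", "arguments": {
  "jaw": [0.5, 0.5, 0.5, 0.5, 0.5],
  "xyz": [
    [0, -3, -14],
    [0, -5, -23],
    [0, -7, -33],
    [0, -7, -33],
    [0, -7, -33]
  ],
  "twist": [0, 0, 0, 0, 0]
}}

```text
time_s: 7.88
ee_pos: [0.4906, -0.125, 0.1216]
tool_rot: [1.406, 1.069, -1.403]
ft_force: [0.4, -0.1, -1.1]
width: 0.0599
```

Emit:
{"name": "apply_moves", "arguments": {
  "jaw": [0.5, 0.5, 0.5, 0.5, 0.5],
  "xyz": [
    [0, -7, -33],
    [0, -7, -33],
    [0, -7, -33],
    [0, -7, -33],
    [0, -7, -33]
  ],
  "twist": [0, 0, 0, 0, 0]
}}

```text
time_s: 8.3
ee_pos: [0.5005, 0.0439, 0.1217]
tool_rot: [1.405, 1.07, -1.402]
ft_force: [0.3, -0.3, -1.1]
width: 0.0598
```

Emit:
{"name": "apply_moves", "arguments": {
  "jaw": [0.5, 0.5, 0.5, 0.5, 0.5],
  "xyz": [
    [0, -7, -33],
    [0, -7, -33],
    [0, -7, -33],
    [0, -7, -33],
    [0, -6, -28]
  ],
  "twist": [0, 0, 0, 0, 0]
}}

```text
time_s: 8.72
ee_pos: [0.5101, 0.2078, 0.1217]
tool_rot: [1.405, 1.071, -1.402]
ft_force: [2.2, -0.4, -1.4]
width: 0.0601
```

Emit:
{"name": "apply_moves", "arguments": {
  "jaw": [0.5, 0.5, 0.5],
  "xyz": [
    [0, -2, -7],
    [0, 0, 0],
    [0, 0, 0]
  ],
  "twist": [0, 0, 0]
}}

```text
time_s: 8.97
ee_pos: [0.5097, 0.2128, 0.121]
tool_rot: [1.403, 1.071, -1.403]
ft_force: [-0.7, -1.6, -1.6]
width: 0.0598
```

```bash
cat >> h.py <<'E'
def rimfit(s,zt,c,fn=None):
    P=cloud(s); m=(abs(P[...,2]-zt)<.01)&(np.hypot(P[...,0]-c[0],P[...,1]-c[1])<.05)
    v,u=np.where(m); print('rim z',np.median(P[m][:,2]),circ(s,m,zt,(max(u.min()-3,0),u.max()+3,max(v.min()-3,0),v.max()+3)))
E
python3 - <<'E'
from h import *
o,M=show(); to(o,M,[514.5,243.6,17.6])
s=snap('wrist','w3.png'); e=o['ee_pos']; rimfit(s,e[2]+.028,e[:2]); print(M.round(3))
t=snap('top'); rimfit(t,e[2]+.028,e[:2])
E
```

```text
t 8.97 tcp [509.7 212.8 121. ] F [-0.7 -1.6 -1.6] w 59.8 z-az -105.3 q [ 0.75  0.26 -0.41 -0.   -0.91  0.55]
tool shift [103.4  -3.5 -30.9]
rim z 0.14886532632458888 (array([510.6, 212.9]), np.float64(31.6), np.float64(0.62), np.float64(0.41))
[[-0.     0.965 -0.264]
 [ 0.    -0.264 -0.965]
 [-1.    -0.    -0.   ]]Traceback (most recent call last):
  File "<stdin>", line 4, in <module>
  File "h.py", line 39, in rimfit
    v,u=np.where(m); print('rim z',np.median(P[m][:,2]),circ(s,m,zt,(max(u.min()-3,0),u.max()+3,max(v.min()-3,0),v.max()+3)))
                                                        ~~~~^^^^^^^^^^^^^^^^^^^^^^^^^^^^^^^^^^^^^^^^^^^^^^^^^^^^^^^^^^^^^^^^
  File "h.py", line 28, in circ
    cs,_=cv2.findContours(k,cv2.RETR_EXTERNAL,cv2.CHAIN_APPROX_NONE); c=cv2.convexHull(max(cs,key=cv2.contourArea))
                                                                                       ~~~^^^^^^^^^^^^^^^^^^^^^^^^
ValueError: max() iterable argument is empty
```

Emit:
{"name": "apply_moves", "arguments": {
  "jaw": [0.5, 0.5, 0.5, 0.5, 0.5],
  "xyz": [
    [0, -1.3, -7.5],
    [0, -2.7, -15.5],
    [10, -1.3, -7.5],
    [20, 0, 0],
    [25, 0, 0]
  ],
  "twist": [0, 0, 0, 0, 0]
}}

```text
time_s: 9.48
ee_pos: [0.5141, 0.2454, 0.0659]
tool_rot: [1.407, 1.071, -1.4]
ft_force: [-0.6, 0.7, -1.9]
width: 0.0601
```

Emit:
{"name": "apply_moves", "arguments": {
  "jaw": [0.5, 0.5, 0.5, 0.5, 0.5],
  "xyz": [
    [22, 0, 0],
    [12, 0, 0],
    [6, 0, 0],
    [4, 0, 0],
    [0, 0, 0]
  ],
  "twist": [0, 0, 0, 0, 0]
}}

```text
time_s: 9.9
ee_pos: [0.5129, 0.2436, 0.0209]
tool_rot: [1.403, 1.07, -1.404]
ft_force: [0.1, -1.2, -0.6]
width: 0.06
```

Run:
```python
from h import *
o,M=show(); to(o,M,[512.6,243.6,17.6]); s=snap('wrist'); rimfit(s,.048,(.513,.243))
```

```text
t 9.9 tcp [512.9 243.6  20.9] F [ 0.1 -1.2 -0.6] w 60.0 z-az -105.3 q [ 0.79  0.41 -0.47  0.   -0.69  0.52]
tool shift [ 3.3 -0.3  0.1]
rim z 0.048560632280420735 (array([513.4, 243.8]), np.float64(32.0), np.float64(0.57), np.float64(0.41))
```

Well centred; lower the last 3 mm gently.

Emit:
{"name": "apply_moves", "arguments": {
  "jaw": [0.5, 0.5, 0.5, 0.5, 0.5],
  "xyz": [
    [1, 0, 0],
    [1, 0, 0],
    [0.5, 0, 0],
    [0.5, 0, 0],
    [0, 0, 0]
  ],
  "twist": [0, 0, 0, 0, 0]
}}

```text
time_s: 10.37
ee_pos: [0.5131, 0.2436, 0.0189]
tool_rot: [1.404, 1.07, -1.403]
ft_force: [0.8, -0.4, -0.5]
width: 0.0601
```

Emit:
{"name": "apply_moves", "arguments": {
  "jaw": [0.5, 0.5, 0.5],
  "xyz": [
    [0.7, 0, 0],
    [0.7, 0, 0],
    [0, 0, 0]
  ],
  "twist": [0, 0, 0]
}}

```text
time_s: 10.62
ee_pos: [0.5131, 0.2436, 0.0177]
tool_rot: [1.404, 1.07, -1.403]
ft_force: [-1.4, 0.6, 4.8]
width: 0.0602
```

Emit:
{"name": "apply_moves", "arguments": {
  "jaw": [0.72, 0.85, 1, 1, 1],
  "xyz": [
    [0, 0, 0],
    [0, 0, 0],
    [0, 0, 0],
    [-10, 0, 0],
    [-30, 0, 0]
  ],
  "twist": [0, 0, 0, 0, 0]
}}

```text
time_s: 11.03
ee_pos: [0.5108, 0.2417, 0.0544]
tool_rot: [1.398, 1.07, -1.411]
ft_force: [-0.3, -0.3, -0.2]
width: 0.0855
```

Emit:
{"name": "apply_moves", "arguments": {
  "jaw": [1, 1, 1, 1, 1],
  "xyz": [
    [-35, 0, 0],
    [-15, -6, 26],
    [0, -8, 32],
    [0, -8, 32],
    [0, -8, 30]
  ],
  "twist": [0, 0, 0, 0, 0]
}}

```text
time_s: 11.45
ee_pos: [0.4516, 0.1347, 0.1082]
tool_rot: [1.405, 1.071, -1.402]
ft_force: [0.6, 0.0, 0.0]
width: 0.0857
```

Emit:
{"name": "apply_moves", "arguments": {
  "jaw": [1, 1],
  "xyz": [
    [0, -2, 7],
    [0, 0, 0]
  ],
  "twist": [0, 0]
}}

```text
time_s: 11.62
ee_pos: [0.4474, 0.1279, 0.1082]
tool_rot: [1.405, 1.07, -1.404]
ft_force: [0.3, -0.4, 0.2]
width: 0.0856
```

Run:
```python
from h import *
o,M=show(); s=snap('wrist','w4.png')
P=cloud(s)
for nm,zt,c in(('tape',.024,(.449,.1295)),('bowl',.046,(.513,.2436))):
    print(nm); rimfit(s,zt,c)
t=snap('top');rimfit(t,.046,(.513,.2436))
H,S,V=hsvs(t); print('pad top',circ(t,(H>18)&(H<34)&(S>110),.024,(365,415,215,262)))
to(o,M,[449.1,129.5,10])
```

```text
t 11.62 tcp [447.4 127.9 108.2] F [ 0.3 -0.4  0.2] w 85.6 z-az -105.4 q [ 0.7   0.14 -0.61 -0.   -0.83  0.6 ]
tape
rim z 0.02455798823340484 (array([451. , 129.2]), np.float64(28.8), np.float64(0.3), np.float64(0.88))
bowl
rim z 0.04534980394705995 (array([511.7, 241.5]), np.float64(32.4), np.float64(0.31), np.float64(0.47))Traceback (most recent call last):
  File "<stdin>", line 6, in <module>
  File "h.py", line 39, in rimfit
    v,u=np.where(m); print('rim z',np.median(P[m][:,2]),circ(s,m,zt,(max(u.min()-3,0),u.max()+3,max(v.min()-3,0),v.max()+3)))
                                                        ~~~~^^^^^^^^^^^^^^^^^^^^^^^^^^^^^^^^^^^^^^^^^^^^^^^^^^^^^^^^^^^^^^^^
  File "h.py", line 28, in circ
    cs,_=cv2.findContours(k,cv2.RETR_EXTERNAL,cv2.CHAIN_APPROX_NONE); c=cv2.convexHull(max(cs,key=cv2.contourArea))
                                                                                       ~~~^^^^^^^^^^^^^^^^^^^^^^^^
ValueError: max() iterable argument is empty
```

View pics/w4.png

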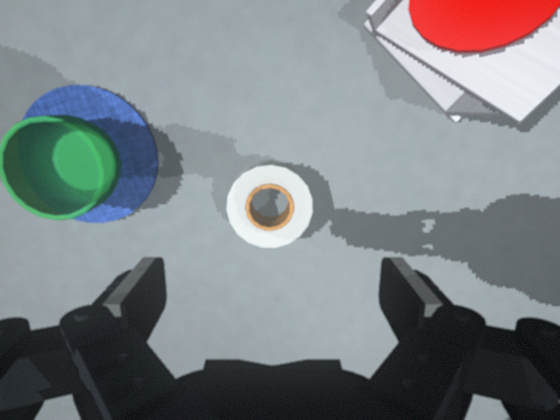

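The tape lies flat at (270,206) and the bowl stands upright on the coaster at the left. Regrasp the tape.

Emit:
{"name": "apply_moves", "arguments": {
  "jaw": [1, 1, 1, 1, 1],
  "xyz": [
    [25, 3, -2],
    [30, 0, 0],
    [26, 0, 0],
    [14, 0, 0],
    [5, 0, 0]
  ],
  "twist": [0, 0, 0, 0, 0]
}}

```text
time_s: 12.13
ee_pos: [0.4515, 0.1308, 0.0049]
tool_rot: [1.4, 1.071, -1.407]
ft_force: [0.3, 0.1, 0.7]
width: 0.0855
```

Emit:
{"name": "apply_moves", "arguments": {
  "jaw": [0.9, 0.7, 0.6, 0.4, 0.4],
  "xyz": [
    [0, 0, 0],
    [0, 0, 0],
    [0, 0, 0],
    [0, 0, 0],
    [0, 0, 0]
  ],
  "twist": [0, 0, 0, 0, 0]
}}

```text
time_s: 12.55
ee_pos: [0.4529, 0.1315, 0.0087]
tool_rot: [1.406, 1.071, -1.401]
ft_force: [-1.6, -0.2, 6.0]
width: 0.0564
```

Emit:
{"name": "apply_moves", "arguments": {
  "jaw": [0.4, 0.4],
  "xyz": [
    [0, 0, 0],
    [0, 0, 0]
  ],
  "twist": [0, 0]
}}

```text
time_s: 12.72
ee_pos: [0.4529, 0.1315, 0.0087]
tool_rot: [1.406, 1.071, -1.401]
ft_force: [-2.6, 1.1, 7.9]
width: 0.0566
```

Run:
```python
from h import *
o,M=show()
s=snap('scene'); H,S,V=hsvs(s); m=(H>18)&(H<34)&(S>110); v,u=np.where(m[240:340,120:230]); print(u.min()+120,u.max()+120,v.min()+240,v.max()+240)
print('pad scene',circ(s,m,.024,(120,230,240,340)))
t=snap('top');H,S,V=hsvs(t); print('pad top',circ(t,(H>18)&(H<34)&(S>110),.024,(360,420,210,265)))
P=cloud(t);m=(H>18)&(H<34)&(S>110)&(abs(P[...,2]-.024)<.01);Q=P[m];print(cv2.minEnclosingCircle(np.float32(Q[:,:2]*1000)))
```

```text
t 12.72 tcp [452.9 131.5   8.7] F [-2.6  1.1  7.9] w 56.6 z-az -105.3 q [ 0.7   0.3  -0.7   0.   -0.57  0.6 ]
157 199 279 316
pad scene (array([ 483.3, -272.9]), np.float64(40.3), np.float64(0.31), np.float64(0.63))
pad top (array([ 481. , -271.6]), np.float64(40.9), np.float64(0.33), np.float64(0.6))
((481.4876708984375, -272.3310241699219), 41.9008903503418)
```

Emit:
{"name": "apply_moves", "arguments": {
  "jaw": [0.4, 0.4, 0.4, 0.4, 0.4],
  "xyz": [
    [-5, 0, 0],
    [-20, 0, 0],
    [-30, 0, 0],
    [-30, 2, 5],
    [0, 6, 16]
  ],
  "twist": [0, 0, 0, 0, 0]
}}

```text
time_s: 13.23
ee_pos: [0.4576, 0.1111, 0.0983]
tool_rot: [1.41, 1.071, -1.393]
ft_force: [0.5, -0.1, 0.1]
width: 0.0564
```

Emit:
{"name": "apply_moves", "arguments": {
  "jaw": [0.4, 0.4, 0.4, 0.4, 0.4],
  "xyz": [
    [0, 9, 26],
    [0, 11.7, 33],
    [0, 11.7, 33],
    [0, 11.7, 33],
    [0, 11.7, 33]
  ],
  "twist": [0, 0, 0, 0, 0]
}}

```text
time_s: 13.65
ee_pos: [0.4661, -0.0603, 0.0932]
tool_rot: [1.404, 1.07, -1.402]
ft_force: [0.4, 0.4, -0.1]
width: 0.0565
```

Emit:
{"name": "apply_moves", "arguments": {
  "jaw": [0.4, 0.4, 0.4, 0.4, 0.4],
  "xyz": [
    [0, 11.7, 33],
    [0, 11.7, 33],
    [0, 11.7, 33],
    [0, 11.7, 33],
    [0, 11.7, 33]
  ],
  "twist": [0, 0, 0, 0, 0]
}}

```text
time_s: 14.07
ee_pos: [0.4788, -0.2353, 0.0931]
tool_rot: [1.404, 1.07, -1.403]
ft_force: [0.2, 0.8, -0.7]
width: 0.0565
```

Emit:
{"name": "apply_moves", "arguments": {
  "jaw": [0.4, 0.4, 0.4, 0.4],
  "xyz": [
    [0, 9, 26],
    [0, 4, 11.7],
    [0, 0, 0],
    [0, 0, 0]
  ],
  "twist": [0, 0, 0, 0]
}}

```text
time_s: 14.4
ee_pos: [0.4811, -0.2735, 0.0924]
tool_rot: [1.405, 1.07, -1.405]
ft_force: [0.2, 1.0, -0.5]
width: 0.0565
```

Run:
```python
from h import *
o,M=show(); e=o['ee_pos'];s=snap('wrist','w5.png'); rimfit(s,e[2]+.0165,e[:2])
H,S,V=hsvs(s);m=(H>18)&(H<34)&(S>110)
n,l,st,_=cv2.connectedComponentsWithStats(m.astype(np.uint8)); i=1+st[1:,4].argmax(); x,y,w,h,_=st[i]; print(st[i])
print('pad',circ(s,l==i,.024,(max(x-2,0),x+w+2,max(y-2,0),y+h+2)))
P=cloud(s);Q=P[(l==i)&(abs(P[...,2]-.024)<.006)];print(cv2.minEnclosingCircle(np.float32(Q[:,:2]*1000)))
```

```text
t 14.4 tcp [ 481.1 -273.5   92.4] F [ 0.2  1.  -0.5] w 56.5 z-az -105.5 q [-0.16  0.29 -0.44 -0.   -0.84  1.46]
rim z 0.10823111282104497 (array([ 481.3, -273.2]), np.float64(29.5), np.float64(0.21), np.float64(0.49))
[ 205  149  135   93 7290]
pad (array([ 482., -273.]), np.float64(41.6), np.float64(0.19), np.float64(0.67))
((482.0994873046875, -273.1957092285156), 41.84611129760742)
```

View pics/w5.png

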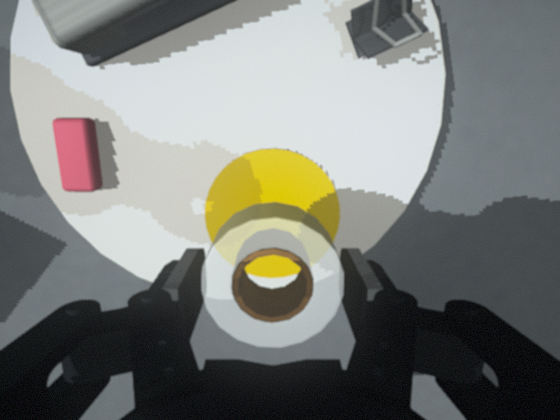

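The tape (272,285) hangs level above the pad (272,215), centred within 1 mm; lower it.

Emit:
{"name": "apply_moves", "arguments": {
  "jaw": [0.4, 0.4, 0.4, 0.4, 0.4],
  "xyz": [
    [12, 0.6, 0],
    [22, 0, 0],
    [15, 0, 0],
    [6, 0, 0],
    [0, 0, 0]
  ],
  "twist": [0, 0, 0, 0, 0]
}}

```text
time_s: 14.87
ee_pos: [0.4812, -0.272, 0.0362]
tool_rot: [1.402, 1.073, -1.405]
ft_force: [0.9, 0.1, -0.1]
width: 0.0567
```

Emit:
{"name": "apply_moves", "arguments": {
  "jaw": [0.4, 0.4, 0.4, 0.4],
  "xyz": [
    [1.5, 0, 0],
    [1, 0, 0],
    [1, 0, 0],
    [0, 0, 0]
  ],
  "twist": [0, 0, 0, 0]
}}

```text
time_s: 15.2
ee_pos: [0.4824, -0.2734, 0.0344]
tool_rot: [1.404, 1.07, -1.403]
ft_force: [0.6, -0.6, -1.4]
width: 0.0565
```

Emit:
{"name": "apply_moves", "arguments": {
  "jaw": [0.4, 0.4, 0.4],
  "xyz": [
    [0.8, 0, 0],
    [0.7, 0, 0],
    [0, 0, 0]
  ],
  "twist": [0, 0, 0]
}}

```text
time_s: 15.45
ee_pos: [0.4822, -0.2735, 0.0327]
tool_rot: [1.404, 1.07, -1.403]
ft_force: [-0.6, 0.6, 3.6]
width: 0.0564
```

Emit:
{"name": "apply_moves", "arguments": {
  "jaw": [0.7, 0.85, 1, 1, 1],
  "xyz": [
    [0, 0, 0],
    [0, 0, 0],
    [0, 0, 0],
    [-10, 0, 0],
    [-30, 0, 0]
  ],
  "twist": [0, 0, 0, 0, 0]
}}

```text
time_s: 15.87
ee_pos: [0.4792, -0.2727, 0.0694]
tool_rot: [1.402, 1.076, -1.41]
ft_force: [0.7, -0.1, 0.7]
width: 0.0853
```

Emit:
{"name": "apply_moves", "arguments": {
  "jaw": [1, 1, 1, 1, 1],
  "xyz": [
    [-36, 0, 0],
    [-36, 0, -8],
    [-8, -1, -33],
    [0, -1, -34],
    [0, -1, -34]
  ],
  "twist": [0, 0, 0, 0, 0]
}}

```text
time_s: 16.28
ee_pos: [0.5086, -0.1667, 0.1545]
tool_rot: [1.407, 1.067, -1.402]
ft_force: [0.6, -0.0, -1.3]
width: 0.0855
```

Emit:
{"name": "apply_moves", "arguments": {
  "jaw": [1, 1, 1, 1, 1],
  "xyz": [
    [0, -1, -34],
    [0, -1, -34],
    [0, -1, -34],
    [0, -1, -34],
    [0, 0, -28]
  ],
  "twist": [0, 0, 0, 0, 0]
}}

```text
time_s: 16.7
ee_pos: [0.5478, -0.0061, 0.1533]
tool_rot: [1.404, 1.07, -1.402]
ft_force: [-0.0, -0.6, -0.0]
width: 0.0852
```

Emit:
{"name": "apply_moves", "arguments": {
  "jaw": [1, 1, 1, 1, 1],
  "xyz": [
    [0, 0, 0],
    [0, 0, 0],
    [0, 0, 0],
    [0, 0, 0],
    [0, 0, 0]
  ],
  "twist": [-7, -7, -7, -7, -7]
}}

```text
time_s: 17.12
ee_pos: [0.5475, -0.0081, 0.153]
tool_rot: [0.948, 1.354, -0.948]
ft_force: [0.6, 0.6, 0.8]
width: 0.0852
```

Emit:
{"name": "apply_moves", "arguments": {
  "jaw": [1, 1, 1],
  "xyz": [
    [0, 0, 0],
    [0, 0, 0],
    [0, 0, 0]
  ],
  "twist": [-7, -6, 0]
}}

```text
time_s: 17.37
ee_pos: [0.5475, -0.0083, 0.153]
tool_rot: [0.777, 1.427, -0.776]
ft_force: [0.1, -0.2, 0.1]
width: 0.0858
```

Run:
```python
from h import *
o,M=show(); s=snap('wrist','w6.png');P=cloud(s);H,S,V=hsvs(s)
red=((H<6)|(H>174))&(S>180)&(np.hypot(P[...,0]-.54,P[...,1])<.08)
Q=P[red];A=np.c_[Q[:,:2],np.ones(len(Q))];k=np.ones(len(Q),bool)
for _ in range(5):
    c=np.linalg.lstsq(A[k],Q[k,2],rcond=None)[0];e=Q[:,2]-A@c;k=abs(e)<.003
n=np.array([-c[0],-c[1],1]);n/=np.linalg.norm(n);u=np.cross([0,0,1],n);u/=np.linalg.norm(u);v=np.cross(n,u)
q=np.c_[Q[k]@u,Q[k]@v];(a,b),rad=cv2.minEnclosingCircle(np.float32(q*1000));C=a/1000*u+b/1000*v+n*np.median(Q[k]@n)
print('n',n.round(3),'az',np.degrees(np.arctan2(n[1],n[0])).round(1),'C',C.round(4),rad,'knob',(C+.013*n).round(4))
d=(P-C)@n; lat=np.linalg.norm((P-C)-d[...,None]*n,axis=-1)
kn=(d>.012)&(d<.035)&(lat<.02);K=P[kn];print('knob pts',len(K),'along-u mean off',((K-C)@u).mean()*1000,'u range',np.percentile((K-C)@u*1000,[1,99]),'v',np.percentile((K-C)@v*1000,[1,99]),'d max',np.percentile(d[kn],99))
```

```text
t 17.37 tcp [547.5  -8.3 153. ] F [ 0.1 -0.2  0.1] w 85.8 z-az -57.1 q [ 0.34  0.22 -0.38  0.   -0.97  1.8 ]
n [0.521 0.327 0.789] az 32.1 C [ 0.542  -0.0106  0.0453] 36.19750213623047 knob [ 0.5488 -0.0063  0.0555]
knob pts 656 along-u mean off 0.09917712993261313 u range [-8.08872599  8.67262097] v [-7.97283548  8.55416783] d max 0.027266061421330375
```

View pics/w6.png

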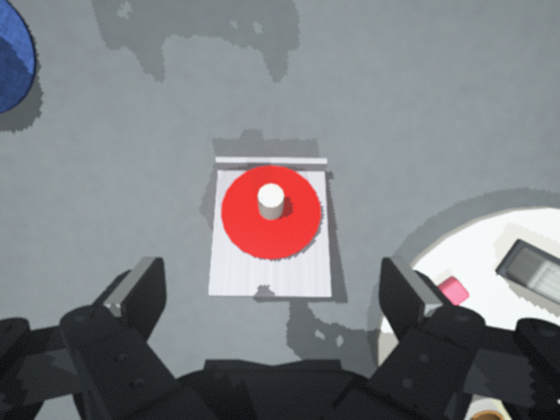

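The knob top is at (271,190) on the lid disc (272,212), the stand centred below; the lid leans straight along the tool's y. Descend beside the knob.

Emit:
{"name": "apply_moves", "arguments": {
  "jaw": [0.5, 0.5, 0.5, 0.5, 0.5],
  "xyz": [
    [15, 6.2, -1],
    [25, 0, 0],
    [25, 0, 0],
    [14, 0, 0],
    [6, 0, 0]
  ],
  "twist": [0, 0, 0, 0, 0],
  "grip_force": 20
}}

```text
time_s: 17.83
ee_pos: [0.5508, -0.0045, 0.0653]
tool_rot: [0.782, 1.428, -0.785]
ft_force: [-1.4, -0.6, 0.0]
width: 0.0427
```

Emit:
{"name": "apply_moves", "arguments": {
  "jaw": [0.5, 0.5, 0.5, 0.5],
  "xyz": [
    [4, 0, 0],
    [3, 0, 0],
    [0, 0, 0],
    [0, 0, 0]
  ],
  "twist": [0, 0, 0, 0]
}}

```text
time_s: 18.17
ee_pos: [0.5527, -0.004, 0.0611]
tool_rot: [0.781, 1.425, -0.78]
ft_force: [-0.7, -0.4, 0.8]
width: 0.0427
```

Run:
```python
from h import *
o,M=show(); to(o,M,[552.2,-4.1,49])
```

```text
t 18.17 tcp [552.7  -4.   61.1] F [-0.7 -0.4  0.8] w 42.7 z-az -57.4 q [ 0.35  0.33 -0.47  0.   -0.77  1.79]
tool shift [12.1 -0.6 -0.2]
```

Emit:
{"name": "apply_moves", "arguments": {
  "jaw": [0.5, 0.5, 0.5, 0.4, 0.3],
  "xyz": [
    [6, 0, 0],
    [4, 0, 0],
    [1, 0, 0],
    [0, 0, 0],
    [0, 0, 0]
  ],
  "twist": [0, 0, 0, 0, 0]
}}

```text
time_s: 18.58
ee_pos: [0.5522, -0.0041, 0.0492]
tool_rot: [0.78, 1.426, -0.78]
ft_force: [-0.3, 0.7, -0.2]
width: 0.0259
```

Emit:
{"name": "apply_moves", "arguments": {
  "jaw": [0.2, 0.1, 0.05, 0.05, 0.05],
  "xyz": [
    [0, 0, 0],
    [0, 0, 0],
    [0, 0, 0],
    [0, 0, 0],
    [0, 0, 0]
  ],
  "twist": [0, 0, 0, 0, 0]
}}

```text
time_s: 19.0
ee_pos: [0.5523, -0.0041, 0.0494]
tool_rot: [0.78, 1.426, -0.78]
ft_force: [-0.7, -0.1, 1.1]
width: 0.0169
```

Emit:
{"name": "apply_moves", "arguments": {
  "jaw": [0.05, 0.05, 0.05],
  "xyz": [
    [0, 0, 0],
    [0, 0, 0],
    [0, 0, 0]
  ],
  "twist": [0, 0, 0]
}}

```text
time_s: 19.25
ee_pos: [0.5523, -0.004, 0.0494]
tool_rot: [0.78, 1.426, -0.78]
ft_force: [-0.5, -0.0, 2.2]
width: 0.0169
```

Emit:
{"name": "apply_moves", "arguments": {
  "jaw": [0.05, 0.05, 0.05, 0.05, 0.05],
  "xyz": [
    [-4, 0, 0],
    [-12, 0, 0],
    [-22, 0, 0],
    [-22, 0, 0],
    [-8, 0, 0]
  ],
  "twist": [0, 0, 0, 0, 0]
}}

```text
time_s: 19.67
ee_pos: [0.5536, -0.0039, 0.1202]
tool_rot: [0.781, 1.424, -0.778]
ft_force: [0.6, 0.5, -0.4]
width: 0.0163
```

Run:
```python
from h import *
o,M=show(); print(M.round(3)); to(o,M,[475,125,100]); s=snap('wrist','w7.png')
P=cloud(s);H,S,V=hsvs(s);e=o['ee_pos']
red=((H<6)|(H>174))&(S>150)&(np.linalg.norm(P-e,axis=-1)<.09)
Q=P[red];A=np.c_[Q[:,:2],np.ones(len(Q))];k=np.ones(len(Q),bool)
for _ in range(5):
    c=np.linalg.lstsq(A[k],Q[k,2],rcond=None)[0];d=Q[:,2]-A@c;k=abs(d)<.003
n=np.array([-c[0],-c[1],1]);n/=np.linalg.norm(n);print(len(Q),n.round(3),np.degrees(np.arccos(n[2])))
```

```text
t 19.67 tcp [553.6  -3.9 120.2] F [ 0.6  0.5 -0.4] w 16.3 z-az -57.3 q [ 0.35  0.26 -0.41  0.   -0.9   1.79]
[[ 0.003  0.842  0.54 ]
 [ 0.001  0.54  -0.842]
 [-1.     0.003  0.001]]
tool shift [  20.     3.4 -150.9]
8446 [0.516 0.327 0.792] 37.672618131803674
```

View pics/w7.png

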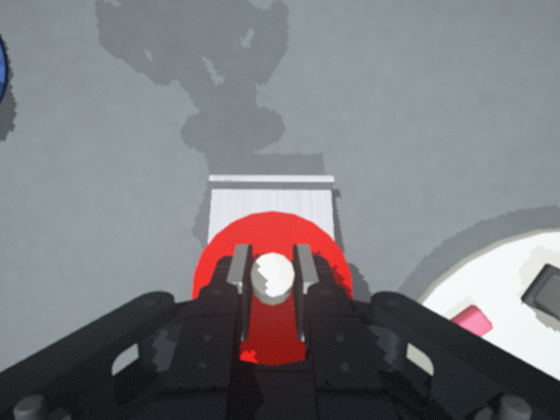

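The lid is held at its 38° lean, knob at (273,277) between the fingertips. I'll level it on the bare board (pressing lightly while dragging uphill), not on the light bowl.

Emit:
{"name": "apply_moves", "arguments": {
  "jaw": [0.05, 0.05, 0.05, 0.05, 0.05],
  "xyz": [
    [0, 5, -12],
    [0, 9, -26],
    [0, 11, -30],
    [0, 11, -30],
    [0, 11, -28]
  ],
  "twist": [0, 0, 0, 0, 0]
}}

```text
time_s: 20.13
ee_pos: [0.5223, 0.1287, 0.116]
tool_rot: [0.78, 1.427, -0.782]
ft_force: [0.4, 0.7, -0.4]
width: 0.0169
```

Emit:
{"name": "apply_moves", "arguments": {
  "jaw": [0.05, 0.05, 0.05, 0.05, 0.05],
  "xyz": [
    [12, 8, -22],
    [25, 0, 0],
    [25, 0, 0],
    [16, 0, 0],
    [6, 0, 0]
  ],
  "twist": [0, 0, 0, 0, 0]
}}

```text
time_s: 20.55
ee_pos: [0.5159, 0.1494, 0.0298]
tool_rot: [0.776, 1.43, -0.785]
ft_force: [-8.5, -4.0, 21.8]
width: 0.0168
```

Emit:
{"name": "apply_moves", "arguments": {
  "jaw": [0.05, 0.05],
  "xyz": [
    [0, 0, 0],
    [0, 0, 0]
  ],
  "twist": [0, 0]
}}

```text
time_s: 20.72
ee_pos: [0.5183, 0.1502, 0.0327]
tool_rot: [0.779, 1.427, -0.781]
ft_force: [0.0, -0.2, 0.1]
width: 0.0169
```

Emit:
{"name": "apply_moves", "arguments": {
  "jaw": [0.05, 0.05, 0.05, 0.05, 0.05],
  "xyz": [
    [1, -3, 0],
    [1, -5, 0],
    [1, -5, 0],
    [1, -5, 0],
    [1, -5, 0]
  ],
  "twist": [0, 0, 0, 0, 0]
}}

```text
time_s: 21.13
ee_pos: [0.5, 0.1382, 0.0291]
tool_rot: [0.782, 1.425, -0.777]
ft_force: [1.5, 1.3, 3.0]
width: 0.0173
```

```bash
cat >> h.py <<'E'
def lidn(s,e):
    P=cloud(s);H,S,V=hsvs(s)
    red=((H<6)|(H>174))&(S>150)&(np.linalg.norm(P-e,axis=-1)<.09)
    Q=P[red];A=np.c_[Q[:,:2],np.ones(len(Q))];k=np.ones(len(Q),bool)
    for _ in range(6):
        c=np.linalg.lstsq(A[k],Q[k,2],rcond=None)[0];d=Q[:,2]-A@c;k=abs(d)<.003
    n=np.array([-c[0],-c[1],1]);n/=np.linalg.norm(n);print('lid',len(Q),n.round(3),'tilt',np.degrees(np.arccos(n[2])).round(1),'z mid',Q[k].mean(0).round(4),'zmin/max',np.percentile(Q[k][:,2],[2,98]).round(4)); return red
E
python3 - <<'E'
from h import *
o,M=show(); lidn(snap('wrist'),o['ee_pos'])
E
```

```text
t 21.13 tcp [500.  138.2  29.1] F [1.5 1.3 3. ] w 17.3 z-az -57.3 q [ 0.65  0.33 -0.58  0.   -0.66  1.49]
lid 9041 [0.478 0.301 0.825] tilt 34.4 z mid [0.4935 0.1341 0.022 ] zmin/max [0.0054 0.0426]
```

Leveling with 3 N. Continue.

Emit:
{"name": "apply_moves", "arguments": {
  "jaw": [0.05, 0.05, 0.05, 0.05, 0.05],
  "xyz": [
    [1, -4, 0],
    [1, -4, 0],
    [1, -4, 0],
    [1, -4, 0],
    [1, -4, 0]
  ],
  "twist": [0, 0, 0, 0, 0]
}}

```text
time_s: 21.6
ee_pos: [0.4822, 0.1269, 0.0232]
tool_rot: [0.78, 1.426, -0.78]
ft_force: [2.6, 1.3, 3.7]
width: 0.0169
```

Emit:
{"name": "apply_moves", "arguments": {
  "jaw": [0.05, 0.05, 0.05, 0.05],
  "xyz": [
    [1, -4, 0],
    [1, -4, 0],
    [0.5, -4, 0],
    [0, -2, 0]
  ],
  "twist": [0, 0, 0, 0]
}}

```text
time_s: 21.93
ee_pos: [0.4701, 0.1191, 0.0207]
tool_rot: [0.78, 1.426, -0.78]
ft_force: [1.9, 1.1, 3.0]
width: 0.0167
```

Run:
```python
from h import *
o,M=show(); lidn(snap('wrist'),o['ee_pos'])
```

```text
t 21.93 tcp [470.1 119.1  20.7] F [1.9 1.1 3. ] w 16.7 z-az -57.3 q [ 0.65  0.3  -0.66 -0.   -0.61  1.49]
lid 11449 [0.179 0.113 0.977] tilt 12.2 z mid [0.476  0.1228 0.0128] zmin/max [0.0072 0.0218]
```

Emit:
{"name": "apply_moves", "arguments": {
  "jaw": [0.05, 0.05, 0.05, 0.05, 0.05],
  "xyz": [
    [0.8, -4, 0],
    [0.8, -4, 0],
    [0.8, -4, 0],
    [0.8, -3, 0],
    [0.5, -3, 0]
  ],
  "twist": [0, 0, 0, 0, 0]
}}

```text
time_s: 22.4
ee_pos: [0.4552, 0.1095, 0.017]
tool_rot: [0.78, 1.426, -0.78]
ft_force: [2.3, 1.1, 3.9]
width: 0.0169
```

Run:
```python
from h import *
o,M=show(); lidn(snap('wrist'),o['ee_pos'])
```

```text
t 22.4 tcp [455.2 109.5  17. ] F [2.3 1.1 3.9] w 16.9 z-az -57.3 q [ 0.66  0.29 -0.7   0.   -0.59  1.48]
lid 12077 [0.035 0.02  0.999] tilt 2.3 z mid [0.4662 0.1166 0.0109] zmin/max [0.0092 0.013 ]
```

Emit:
{"name": "apply_moves", "arguments": {
  "jaw": [0.05, 0.05, 0.05, 0.05],
  "xyz": [
    [0.5, -3, 0],
    [0.5, -2, 0],
    [0.3, -2, 0],
    [0, 0, 0]
  ],
  "twist": [0, 0, 0, 0]
}}

```text
time_s: 22.78
ee_pos: [0.4498, 0.1061, 0.016]
tool_rot: [0.78, 1.426, -0.779]
ft_force: [2.5, 1.6, 4.2]
width: 0.017
```

Run:
```python
from h import *
o,M=show(); lidn(snap('wrist'),o['ee_pos'])
```

```text
t 22.78 tcp [449.8 106.1  16. ] F [2.5 1.6 4.2] w 17.0 z-az -57.3 q [ 0.66  0.28 -0.71  0.   -0.58  1.48]
lid 12183 [-0.    -0.001  1.   ] tilt 0.1 z mid [0.4621 0.1139 0.0106] zmin/max [0.0094 0.0118]
```

Emit:
{"name": "apply_moves", "arguments": {
  "jaw": [0.3, 0.5, 0.5, 0.5, 0.5],
  "xyz": [
    [0, 0, 0],
    [0, 0, 0],
    [-5, 0, 0],
    [-25, 0, 0],
    [-35, 0, 0]
  ],
  "twist": [0, 0, 0, 0, 0]
}}

```text
time_s: 23.25
ee_pos: [0.4469, 0.1041, 0.079]
tool_rot: [0.775, 1.43, -0.787]
ft_force: [1.0, 1.3, -0.6]
width: 0.0429
```

Emit:
{"name": "apply_moves", "arguments": {
  "jaw": [0.5, 0.5, 0.5],
  "xyz": [
    [-10, 0, 0],
    [0, 0, 0],
    [0, 0, 0]
  ],
  "twist": [0, 0, 0]
}}

```text
time_s: 23.5
ee_pos: [0.4493, 0.1058, 0.0912]
tool_rot: [0.781, 1.426, -0.78]
ft_force: [-0.4, -0.2, -0.8]
width: 0.043
```

Run:
```python
from h import *
o,M=show(); s=snap('wrist','w8.png');e=np.array(o['ee_pos'])-[0,0,.07]
red=lidn(s,e)
v,u=np.where(red);print(u.min(),u.max(),v.min(),v.max())
P=cloud(s);print('flange',circ(s,red,.010,(max(u.min()-3,0),u.max()+3,v.min()-3,v.max()+3)))
Q=P[red];print(cv2.minEnclosingCircle(np.float32(Q[:,:2]*1000)))
c=Q.mean(0)
k=(abs(P[...,2]-.036)<.006)&(np.hypot(P[...,0]-c[0],P[...,1]-c[1])<.03);v,u=np.where(k);print('knob',k.sum(),np.median(P[k][:,2]),circ(s,k,.036,(u.min()-2,u.max()+2,v.min()-2,v.max()+2)))
```

```text
t 23.5 tcp [449.3 105.8  91.2] F [-0.4 -0.2 -0.8] w 43.0 z-az -57.4 q [ 0.66  0.15 -0.63 -0.   -0.78  1.48]
lid 8460 [-0.001 -0.002  1.   ] tilt 0.1 z mid [0.455  0.1094 0.0106] zmin/max [0.0093 0.0119]
217 328 149 257
flange (array([453.2, 108.2]), np.float64(36.4), np.float64(0.23), np.float64(1.0))
((451.0165100097656, 107.1703109741211), 39.12417221069336)
knob 729 0.036329911834202006 (array([454.2, 108.8]), np.float64(8.9), np.float64(0.29), np.float64(1.0))
```

View pics/w8.png

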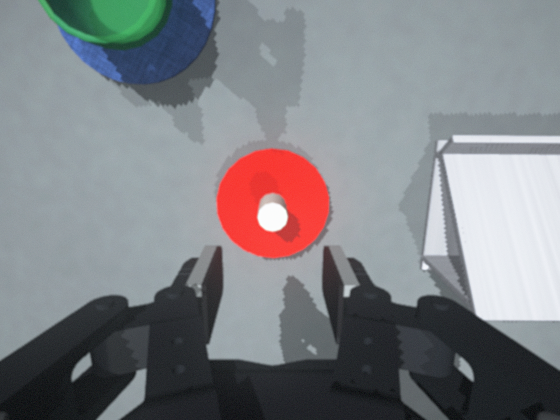

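The lid now lies flat and level at (273,205), knob (272,215), in line with the fingers. Regrasp it squarely.

Emit:
{"name": "apply_moves", "arguments": {
  "jaw": [0.5, 0.5, 0.5, 0.5, 0.5],
  "xyz": [
    [15, 5.2, 0],
    [25, 0, 0],
    [20, 0, 0],
    [8, 0, 0],
    [3, 0, 0]
  ],
  "twist": [0, 0, 0, 0, 0],
  "grip_force": 25
}}

```text
time_s: 23.97
ee_pos: [0.4522, 0.1075, 0.0175]
tool_rot: [0.776, 1.429, -0.785]
ft_force: [-1.0, 0.3, -0.2]
width: 0.0423
```

Emit:
{"name": "apply_moves", "arguments": {
  "jaw": [0.5, 0.5, 0.4, 0.3, 0.2],
  "xyz": [
    [4, 0, 0],
    [0, 0, 0],
    [0, 0, 0],
    [0, 0, 0],
    [0, 0, 0]
  ],
  "twist": [0, 0, 0, 0, 0]
}}

```text
time_s: 24.38
ee_pos: [0.4544, 0.1091, 0.0165]
tool_rot: [0.781, 1.426, -0.779]
ft_force: [-0.7, -0.7, 3.0]
width: 0.0176
```

Emit:
{"name": "apply_moves", "arguments": {
  "jaw": [0.1, 0.05, 0.05, 0.05, 0.05],
  "xyz": [
    [0, 0, 0],
    [0, 0, 0],
    [0, 0, 0],
    [0, 0, 0],
    [0, 0, 0]
  ],
  "twist": [0, 0, 0, 0, 0]
}}

```text
time_s: 24.8
ee_pos: [0.4544, 0.1091, 0.0166]
tool_rot: [0.781, 1.426, -0.779]
ft_force: [-1.4, 0.1, 7.2]
width: 0.0171
```

Emit:
{"name": "apply_moves", "arguments": {
  "jaw": [0.05, 0.05, 0.05, 0.05, 0.05],
  "xyz": [
    [-4, 0, 0],
    [-14, 0, 0],
    [-25, 0, 0],
    [-25, 0, 0],
    [-12, 0, 0]
  ],
  "twist": [0, 0, 0, 0, 0]
}}

```text
time_s: 25.22
ee_pos: [0.455, 0.1093, 0.0987]
tool_rot: [0.782, 1.425, -0.777]
ft_force: [1.1, 0.3, 0.1]
width: 0.0167
```

Run:
```python
from h import *
o,M=show(); s=snap('wrist');e=np.array(o['ee_pos']);lidn(s,e)
P=cloud(s)
m=(abs(P[...,2]-.046)<.008)&(np.hypot(P[...,0]-.513,P[...,1]-.243)<.05);print('bowl in wrist',m.sum())
t=snap('top');H,S,V=hsvs(t);g=(H>35)&(H<95)&(S>60);print('bowl top',circ(t,g,.046,(150,210,190,255)))
Pt=cloud(t);m=g&(abs(Pt[...,2]-.046)<.006);Q=Pt[m];print(len(Q),cv2.minEnclosingCircle(np.float32(Q[:,:2]*1000)))
to(o,M,[513.2,243.2,e[2]*1000])
```

```text
t 25.22 tcp [455.  109.3  98.7] F [1.1 0.3 0.1] w 16.7 z-az -57.3 q [ 0.66  0.15 -0.61  0.   -0.8   1.48]
lid 10665 [-0.002 -0.003  1.   ] tilt 0.2 z mid [0.4637 0.1148 0.0927] zmin/max [0.0915 0.0939]
bowl in wrist 1981Traceback (most recent call last):
  File "<stdin>", line 5, in <module>
  File "h.py", line 28, in circ
    cs,_=cv2.findContours(k,cv2.RETR_EXTERNAL,cv2.CHAIN_APPROX_NONE); c=cv2.convexHull(max(cs,key=cv2.contourArea))
                                                                                       ~~~^^^^^^^^^^^^^^^^^^^^^^^^
ValueError: max() iterable argument is empty
```

Emit:
{"name": "apply_moves", "arguments": {
  "jaw": [0.05, 0.05, 0.05, 0.05, 0.05],
  "xyz": [
    [0, 8, -12],
    [0, 16, -23],
    [0, 16, -23],
    [0, 12, -18],
    [0, 4, -6]
  ],
  "twist": [0, 0, 0, 0, 0]
}}

```text
time_s: 25.73
ee_pos: [0.457, 0.2103, 0.0952]
tool_rot: [0.779, 1.427, -0.779]
ft_force: [0.1, -0.4, -0.6]
width: 0.0164
```

Emit:
{"name": "apply_moves", "arguments": {
  "jaw": [0.05, 0.05],
  "xyz": [
    [0, 0, 0],
    [0, 0, 0]
  ],
  "twist": [0, 0]
}}

```text
time_s: 25.9
ee_pos: [0.4562, 0.2076, 0.0949]
tool_rot: [0.778, 1.427, -0.781]
ft_force: [-0.3, -0.5, -0.9]
width: 0.0168
```

Run:
```python
from h import *
o,M=show(); s=snap('wrist','w9.png');e=np.array(o['ee_pos']);red=lidn(s,e)
P=cloud(s);H,S,V=hsvs(s)
g=(H>35)&(H<95)&(S>60)&(np.hypot(P[...,0]-.513,P[...,1]-.243)<.06);v,u=np.where(g);b=(max(u.min()-3,0),u.max()+3,max(v.min()-3,0),v.max()+3);print(b)
print('green',circ(s,g,.046,b)); rimfit(s,.046,(.513,.243))
bl=(H>100)&(H<130)&(S>90)&(abs(P[...,2])<.02)
Q=P[bl&(np.hypot(P[...,0]-.513,P[...,1]-.243)<.06)];print('coaster',cv2.minEnclosingCircle(np.float32(Q[:,:2]*1000)))
v,u=np.where(red);print('lid px',u.min(),u.max(),v.min(),v.max(),circ(s,red,e[2]-.006,(max(u.min()-3,0),u.max()+3,max(v.min()-3,0),v.max()+3)))
to(o,M,[513.2,243.2,e[2]*1000])
```

```text
t 25.9 tcp [456.2 207.6  94.9] F [-0.3 -0.5 -0.9] w 16.8 z-az -57.3 q [ 0.82  0.21 -0.54 -0.   -0.82  1.32]
lid 10650 [ 0.003 -0.     1.   ] tilt 0.2 z mid [0.4649 0.2131 0.0889] zmin/max [0.0876 0.0901]
(np.int64(153), np.int64(401), np.int64(39), np.int64(415))
green (array([511.6, 244.5]), np.float64(30.6), np.float64(0.21), np.float64(1.0))
rim z 0.04617731565449437 (array([512. , 244.5]), np.float64(30.6), np.float64(0.16), np.float64(1.0))
coaster ((512.700927734375, 243.27731323242188), 48.559234619140625)
lid px 193 352 182 331 (array([455.5, 207.1]), np.float64(36.2), np.float64(0.2), np.float64(0.66))
tool shift [-0.1 67.3  0.8]
```

View pics/w9.png

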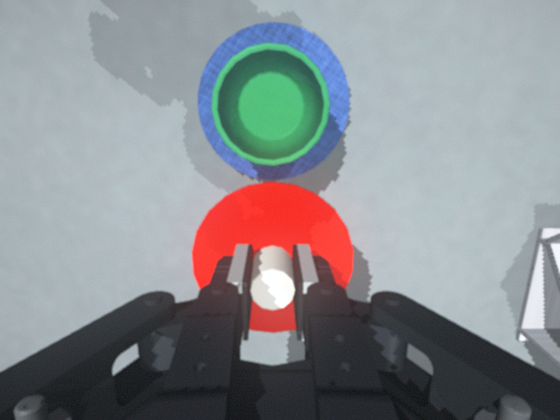

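Bowl rim centre (270,104) well inside the coaster, level lid at (272,256). Move over the bowl.

Emit:
{"name": "apply_moves", "arguments": {
  "jaw": [0.05, 0.05, 0.05, 0.05, 0.05],
  "xyz": [
    [0, 10, -0.9],
    [0, 20, 0],
    [0, 22, 0],
    [0, 11, 0],
    [0, 4.7, 0]
  ],
  "twist": [0, 0, 0, 0, 0]
}}

```text
time_s: 26.37
ee_pos: [0.5149, 0.2455, 0.0955]
tool_rot: [0.781, 1.426, -0.781]
ft_force: [-0.2, -0.2, -0.7]
width: 0.017
```

Emit:
{"name": "apply_moves", "arguments": {
  "jaw": [0.05, 0.05, 0.05, 0.05, 0.05],
  "xyz": [
    [8, 0, 0],
    [8, 0, 0],
    [6, 0, 0],
    [3, 0, 0],
    [0, 0, 0]
  ],
  "twist": [0, 0, 0, 0, 0]
}}

```text
time_s: 26.78
ee_pos: [0.5124, 0.2445, 0.0697]
tool_rot: [0.779, 1.427, -0.782]
ft_force: [0.6, 0.0, -0.0]
width: 0.0167
```

Emit:
{"name": "apply_moves", "arguments": {
  "jaw": [0.05, 0.05],
  "xyz": [
    [0, 0, 0],
    [0, 0, 0]
  ],
  "twist": [0, 0]
}}

```text
time_s: 26.95
ee_pos: [0.5134, 0.2454, 0.0711]
tool_rot: [0.78, 1.426, -0.779]
ft_force: [-1.4, -0.8, -0.9]
width: 0.0171
```

Run:
```python
from h import *
o,M=show(); to(o,M,[512.6,245,56.5]);s=snap('wrist');e=np.array(o['ee_pos']);red=lidn(s,e)
v,u=np.where(red);print('lid',circ(s,red,e[2]-.006,(max(u.min()-3,0),u.max()+3,max(v.min()-3,0),v.max()+3)))
```

```text
t 26.95 tcp [513.4 245.4  71.1] F [-1.4 -0.8 -0.9] w 17.1 z-az -57.3 q [ 0.79  0.34 -0.42  0.   -0.8   1.35]
tool shift [14.6 -0.9 -0.1]
lid 10643 [ 0.001 -0.002  1.   ] tilt 0.1 z mid [0.5221 0.2509 0.065 ] zmin/max [0.0638 0.0662]
lid (array([512.7, 244.8]), np.float64(36.2), np.float64(0.21), np.float64(0.66))
```

Lid centre (512.7,244.8) versus bowl (511.9,244.5): correct 0.8 mm and descend slowly.

Emit:
{"name": "apply_moves", "arguments": {
  "jaw": [0.05, 0.05, 0.05, 0.05, 0.05],
  "xyz": [
    [3, -0.8, 0],
    [3, 0, 0],
    [2, 0, 0],
    [1, 0, 0],
    [0, 0, 0]
  ],
  "twist": [0, 0, 0, 0, 0]
}}

```text
time_s: 27.42
ee_pos: [0.5125, 0.2447, 0.0614]
tool_rot: [0.78, 1.427, -0.781]
ft_force: [-0.3, 0.2, -0.2]
width: 0.0165
```

Emit:
{"name": "apply_moves", "arguments": {
  "jaw": [0.05, 0.05, 0.05, 0.05],
  "xyz": [
    [1, 0, 0],
    [1, 0, 0],
    [0.5, 0, 0],
    [0, 0, 0]
  ],
  "twist": [0, 0, 0, 0]
}}

```text
time_s: 27.75
ee_pos: [0.5127, 0.2448, 0.0591]
tool_rot: [0.78, 1.426, -0.78]
ft_force: [-0.7, -0.4, -1.1]
width: 0.017
```

Plug is entering with no contact force.

Emit:
{"name": "apply_moves", "arguments": {
  "jaw": [0.05, 0.05, 0.05, 0.05],
  "xyz": [
    [0.7, 0, 0],
    [0.7, 0, 0],
    [0.6, 0, 0],
    [0, 0, 0]
  ],
  "twist": [0, 0, 0, 0]
}}

```text
time_s: 28.08
ee_pos: [0.5126, 0.2448, 0.0571]
tool_rot: [0.78, 1.426, -0.78]
ft_force: [-0.0, 0.5, -0.8]
width: 0.0172
```

Emit:
{"name": "apply_moves", "arguments": {
  "jaw": [0.05, 0.05, 0.05],
  "xyz": [
    [0.5, 0, 0],
    [0.4, 0, 0],
    [0, 0, 0]
  ],
  "twist": [0, 0, 0]
}}

```text
time_s: 28.33
ee_pos: [0.5128, 0.2449, 0.0566]
tool_rot: [0.78, 1.426, -0.78]
ft_force: [-1.0, -0.6, 3.4]
width: 0.0169
```

Seated with 3.4 N at the expected height. Release, retreat upward, then clear away.

Emit:
{"name": "apply_moves", "arguments": {
  "jaw": [0.3, 0.5, 0.5, 0.5, 0.5],
  "xyz": [
    [0, 0, 0],
    [0, 0, 0],
    [-5, 0, 0],
    [-20, 0, 0],
    [-35, 0, 0]
  ],
  "twist": [0, 0, 0, 0, 0]
}}

```text
time_s: 28.75
ee_pos: [0.5107, 0.2433, 0.1139]
tool_rot: [0.775, 1.429, -0.786]
ft_force: [-0.1, 0.7, 0.5]
width: 0.0431
```

Emit:
{"name": "apply_moves", "arguments": {
  "jaw": [0.5, 0.5, 0.5, 0.5, 0.5],
  "xyz": [
    [-35, 0, 0],
    [-25, -15, 0],
    [0, -35, 0],
    [0, -30, 0],
    [0, -10, 0]
  ],
  "twist": [0, 0, 0, 0, 0]
}}

```text
time_s: 29.17
ee_pos: [0.4341, 0.1942, 0.177]
tool_rot: [0.781, 1.427, -0.78]
ft_force: [-0.3, -0.4, -0.7]
width: 0.0428
```

Emit:
{"name": "apply_moves", "arguments": {
  "jaw": [0.5, 0.5, 0.5],
  "xyz": [
    [0, 0, 0],
    [0, 0, 0],
    [0, 0, 0]
  ],
  "twist": [0, 0, 0]
}}

```text
time_s: 29.42
ee_pos: [0.4377, 0.1969, 0.1767]
tool_rot: [0.78, 1.426, -0.779]
ft_force: [0.6, -0.0, -0.3]
width: 0.0425
```

Run:
```python
from h import *
show(); s=snap('wrist','w10.png');red=lidn(s,np.array([.512,.2445,.056]))
v,u=np.where(red);print('lid (want z .050)',circ(s,red,.05,(max(u.min()-3,0),u.max()+3,max(v.min()-3,0),v.max()+3)))
sc=snap('scene'); P=cloud(sc);m=(abs(P[...,2]-.048)<.006)&(np.hypot(P[...,0]-.482,P[...,1]+.273)<.05);print('tape z',np.median(P[m][:,2]));v,u=np.where(m)
print('tape',circ(sc,m,.048,(u.min()-2,u.max()+2,v.min()-2,v.max()+2)),cv2.minEnclosingCircle(np.float32(P[m][:,:2]*1000)))
H,S,V=hsvs(sc);print('pad',circ(sc,(H>18)&(H<34)&(S>110),.024,(120,230,240,340)))
a=cv2.resize(cv2.cvtColor(sc['image'],cv2.COLOR_RGB2BGR)[110:400,120:400],None,fx=2,fy=2,interpolation=cv2.INTER_CUBIC);b=cv2.resize(cv2.cvtColor(s['image'],cv2.COLOR_RGB2BGR),(240,180));a[-180:,-240:]=b
cv2.imwrite('pics/fin.png',a)
```

```text
t 29.42 tcp [437.7 196.9 176.7] F [ 0.6 -0.  -0.3] w 42.5 z-az -57.3 q [ 0.83  0.08 -0.49  0.   -1.    1.31]
lid 7853 [ 0.    -0.002  1.   ] tilt 0.1 z mid [0.5122 0.2447 0.0506] zmin/max [0.0492 0.0521]
lid (want z .050) (array([511.4, 244.1]), np.float64(36.3), np.float64(0.23), np.float64(0.96))
tape z 0.04640222997506627
tape (array([ 481.8, -273.4]), np.float64(28.6), np.float64(0.33), np.float64(0.61)) ((481.3746643066406, -272.1917724609375), 29.752397537231445)
pad (array([ 483.4, -273.4]), np.float64(39.7), np.float64(0.4), np.float64(0.48))
```

View pics/fin.png

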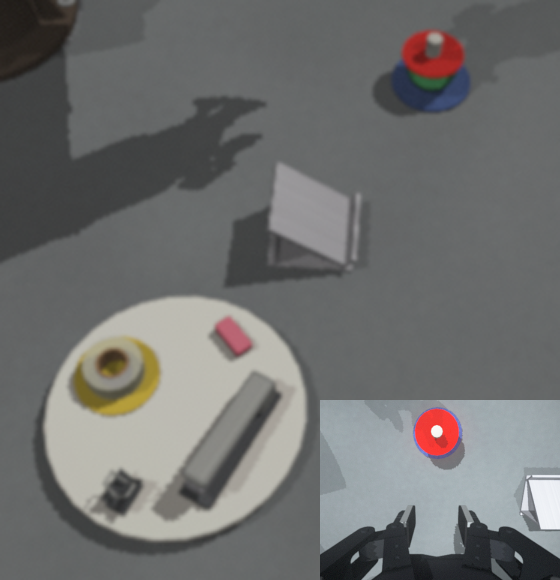

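The tape is centred on the pad at (112,370), the lid sits level on the bowl on the coaster at (432,55), the stand is empty, and the stapler, eraser and clip have not moved.

```bash
python3 -c "
from plant import r
print(r.job_done())"
```

```text
the job is handed in; nothing more can be done
None
```

The swap is done and handed in at about 29.5 s: the tape is on the yellow pad, the bowl is on the coaster, and the lid is seated on the bowl.

**What I did:** I set the tape aside on the board, moved the bowl to the coaster, then moved the tape to the pad. The lid came off the stand still at its 38° lean. I levelled it by dragging it lightly on bare board, gripped it again and seated it on the bowl.

**Last checks:**

| Item | Result |
|---|---|
| Lid | tilt 0.1°, flange top at 50.6 mm (50 mm expected), centre within about 1 mm of the bowl's |
| Bowl | upright, within about 2 mm of the coaster's centre |
| Tape | flat, within about 1–2 mm of the pad's centre |
| Stapler, eraser and clip | look unmoved in the last picture; I did not measure them |

**What disagreed:**
- **Lid touch:** it met the board with a brief 22 N when I lowered it for levelling. Every other contact stayed under about 8 N.
- **Bowl nudge:** the closing fingers slid it about 4 mm on the pad as I gripped it.
- **Pad centre:** the last scene-camera fit differs from the wrist-camera one by about 1.4 mm, which is within calibration.

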